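# Blow the damp out of the bench compressor

## Task

Blow the damp out of the small air compressor: first swing the lever of its outlet cock fully open, then pull the knob of the pressure switch straight up until it snaps into its on position, and let go of it. Let the machine run like that, untouched, for about three seconds, then push the knob back down until it is fully home (off). Leave the cock open, and do not disturb the things standing round the machine.

Things in the scene. Friction and masses are not known exactly. Their poses are not given: they have to be found in the camera images.
- compressor: Fixed bench air compressor, grey tank along its y axis, 420 mm long, 150 deep, 305 high. Origin on the bench under the tank's middle; x to its back, y to its left end seen from the robot, z up. On the right half (y -0.21 to -0.03) a motor with handle (top 305 mm), finned cylinder (282 mm) and battery; on the left half the pressure switch (x 0, y 0.065) and the outlet cock (y 0.145).
- switch_box (a point): Centre of the flat top of the pressure switch, a grey box 66 mm (x) by 58 mm (y), top 268 mm above the bench; fixed on the compressor at (0, 0.065, 0.268) of its frame. The knob stands in its middle. Below it are a gauge in front (towards -x, top 216 mm) and a brass safety valve behind (x = 0.043, top 240 mm).
- knob_top (a point): Centre of the flat top of the switch knob; moves with it. The knob is an upright black round plastic cap, 32 mm in diameter and 22 mm high, on a 12 mm stem in the middle of the switch box's top, axis vertical. Pushed in, its underside is 6 mm above the box and its top 28 mm above it (296 mm above the bench).
- switch_knob (a joint): Height of the knob above its pushed-in place, in m: 0 = fully in (off), 0.012 = fully out (on). The switch snaps over its middle (0.006): it holds itself at either end and needs about 10 N along its axis to leave it. Starts at 0.
- cock_lever (a joint): Angle of the outlet cock's lever in rad. 0 = shut: it lies across the pipe and points to the machine's -x (front). 1.571 = fully open, at its stop: it lies over the pipe and points to the machine's +y, away from the switch. Turns clockwise seen from above, takes about 3 N at the grip, stays where it is left. Starts shut or a little open, 0 to 0.25.
- cock_pivot (a point): Point on the upright turning axis of the cock lever, at the height of the lever's grip (245 mm above the bench); fixed on the compressor at (0, 0.145, 0.245) of its frame. The brass outlet pipe runs along y 50 mm below it, from the switch to a coupling that ends at y = 0.209.
- lever_grip (a point): Middle of the lever's rubber grip, 62 mm from the turning axis; moves with it. The grip is a level bar 56 mm long (34 to 90 mm from the axis), 16 mm wide and 12 mm high (239 to 251 mm above the bench), and free on both sides.
- spray_can: Bystander: aerosol can with a paper label and a grey cap, 67 mm diameter, 190 mm high, standing in front of the motor. Origin at the centre of its underside, z up.
- paint_jar: Bystander: glass jar with a white lid, 60 mm diameter, 75 mm high, standing behind the machine's left half. Origin at the centre of its underside, z up.
- wooden_figure: Bystander: turned wooden nutcracker figure, 60 mm diameter, 172 mm high, standing behind the machine's right half. Origin at the centre of its underside, z up.

How it is judged:
On the way, in this order (a step that is already met when the one before it is completed fails the run):
1. the cock lever is swung fully open (above 1.40 rad) while the knob is still in (value of joint cock_lever above 1.4 rad and value of joint switch_knob below 0.003 m), for 0.2 s.
2. with the cock open, the knob stands out at its on position (above 10 mm) by itself, the fingers off the machine, for 2.5 s (value of joint switch_knob above 0.01 m and value of joint cock_lever above 1.4 rad and contact force between the fingers and compressor below 0.3 N), for 2.5 s.
3. the knob is pushed fully home (below 1.5 mm) (value of joint switch_knob below 0.0015 m), for 0.2 s.
At the end, for the whole second after the job is handed in: The knob is fully home (within 1.5 mm), the cock lever is fully open (above 1.40 of 1.57 rad), and the can, the jar and the figure stand within 30 mm of where they were (value of joint switch_knob below 0.0015 m and value of joint cock_lever above 1.4 rad and distance of each of spray_can, paint_jar, wooden_figure from where it was at the start of the episode below 0.03 m); the robot touches nothing.
It fails at once if the spray can is knocked over or shoved 30 mm (angle between spray_can's own z axis and vertical above 0.5 rad or distance of spray_can from where it was at the start of the episode above 0.03 m).
It fails at once if the paint jar is knocked over or shoved 30 mm (angle between paint_jar's own z axis and vertical above 0.5 rad or distance of paint_jar from where it was at the start of the episode above 0.03 m).
It fails at once if the wooden figure is knocked over or shoved 30 mm (angle between wooden_figure's own z axis and vertical above 0.5 rad or distance of wooden_figure from where it was at the start of the episode above 0.03 m).
It also fails if it takes over 64 s, if anything falls off the work surface, if the arm or the gripper's body presses on something with over 40 N, if the wrist force passes 120 N, or if a joint passes its speed limit or range.

## Robot

A 6-joint arm with a two-finger parallel gripper is mounted at the origin on the work surface. World frame = base frame: x ahead of the robot, y to its left, z up, the work surface at z = 0. Lengths are in m, angles in rad, forces in N, time in s.
With the tool pointing down it reaches from about 0.3 to 0.75 m from the base axis. Payload 8.5 kg.
Tool frame: the origin (TCP) lies midway between the tips of the shut fingers; the grasp point (between the pads) lies 19 mm behind it; z points along the fingers, y is the line along which they close (so a half turn about z gives the same grasp; the last joint's range is limited). The gripper opens to 88 mm and grips with 3 to 60 N. Pads are 18 mm wide; open, the fingers measure 123 mm over their backs; the gripper's body (75 mm by 187 mm) begins 45 mm behind the grasp point.
Start: joints at [-1.438, 0.381, 1.297, -0, 1.464, -0.215], TCP at [0.187, -0.517, 0.239] pointing down, gripper open.
Joint ranges: [-3.11, 3.11], [-0.89, 2.33], [0.22, 2.48], [-1.42, 4.56], [0.17, 2.85], [-2.88, 2.88]. Speed limits (rad/s): [2.39, 2.39, 3.14, 3.14, 3.14, 3.14].

## Interface

Orientations are given as a unit quaternion [w, x, y, z].
In Python, from station import r gives the robot as it stands.
- The arm moves only by the shell command python3 -m crank 'ROWS' [FORCE]. ROWS is JSON, a list that holds one entry, the list of rows, each a list of 7 numbers: the shift along the tool's x, y, z in cm, then the turn, a rotation vector about the tool's x, y, z in rad, then the opening in per cent of the stroke, from 0 (shut) to 100 (fully open). In form: [[[tx, ty, tz, rx, ry, rz, fingers], ...]]. A call has 1 to 5 rows; each row is the pose to reach, as a shift and turn from the pose commanded when the call began, along the tool's axes at that moment; what a row does not reach only later rows make up. A row lasts 1/10 s, in which the tool goes at most 50 mm and 8.59 degrees, less where a joint would pass 70% of its speed; a pose out of reach is approached as far as the arm can. A call with a gripper value outside its range is refused whole. The fingers move at their own pace and stop on an object; FORCE is the grip in N (left out, the last holds). Time passes only in rows, so rows that repeat a pose let the fingers close. It gives the time, the measured TCP pose, the force, the opening and the grip force at its end, in the units of the state.
- r.observe(): the state, without advancing time (a new reading comes with each control period).
- r.read_camera(name): name is "side" or "top"; returns the picture (400x640x3 uint8, blue, green, red); there is no depth.
- r.calibration(name): a dict with "fov_y" (degrees; the focal length in pixels is half the picture's height over the tangent of half this angle, whatever the lens; pixels are square), "cx", "cy" (the principal point, pixels), "R" (3x3) and "t" (3): a world point X has camera coordinates R X + t. Camera axes: x right, y down, z forward; pixel columns grow to the right and rows downward; lengths in m; the calibration is good to about 2 mm. A picture is of the moment at which its call begins. calibration takes no time and is no camera call.
- r.close_job(): hands the job in; it is judged then, once.
The state is a dict: "clock": time; "qpos": joint angles; "joint_velocities": joint speeds; "tau": joint torques, N m; "tool_pos": TCP position; "tool_rot": TCP orientation; "ft_force": force on the tool from outside, world axes, zero at the start; "ft_torque": the same for the moment, N m; "width": opening from 0.0 (shut) to 1.0 (fully open); "grip_force": force on a finger pad.
Only numpy, scipy, OpenCV 4.12 (cv2) and the standard library are available. Lean on these libraries where they do the work, as an engineer would, in place of code of your own. Each camera call takes 0.05 s, during which the arm holds its last target. There are 200 camera calls.

## Working session

There is one attempt and no reset: what is moved stays moved. The work goes in short steps, Python scripts to look and compute and a shell command to move; the robot and the scene stay as the last step left them, time stands still between calls to the robot, and variables do not carry over. Pictures are saved under pics/ and viewed, at most 10 in all, crops included, and the job is handed in when it is done.

```bash
mkdir -p pics; ls; python3 - <<'E'
from station import r
import cv2
for n in("side","top"):
    cv2.imwrite(f"pics/{n}0.png",r.read_camera(n)); c=r.calibration(n); print(n,c)
print(r.observe())
E
```

```text
pics
side {'fov_y': 49.10138258120066, 'cx': 320.2518993050796, 'cy': 200.12056449111432, 'R': array([[-0.99505856,  0.09900055,  0.00757308],
       [ 0.09195363,  0.94762639, -0.3058574 ],
       [-0.0374565 , -0.30364965, -0.95204721]]), 't': array([0.59360572, 0.01672468, 1.05807501])}
top {'fov_y': 51.77072646699514, 'cx': 318.45688430292955, 'cy': 193.23220285465305, 'R': array([[ 0.0172165 , -0.99982021, -0.00794575],
       [-0.99409599, -0.01626537, -0.10727819],
       [ 0.10712966,  0.0097458 , -0.99419729]]), 't': array([-0.02517626,  0.60917607,  0.93516943])}
{'clock': 0.1, 'qpos': array([-1.43829556e+00,  3.81139566e-01,  1.29811498e+00, -2.05949264e-05,
        1.46363516e+00, -2.15283671e-01]), 'joint_velocities': array([-0.00136747, -0.00018903, -0.00414419,  0.0001851 , -0.00068356,
       -0.00145553]), 'tau': array([ 4.07814470e-03, -4.38653684e+01, -2.24912059e+01,  7.15203770e-02,
        3.42523924e-02, -6.77333901e-05]), 'tool_pos': array([ 0.18741712, -0.5168246 ,  0.23821725]), 'tool_rot': array([-6.48397403e-04,  9.84918410e-01,  1.73018222e-01,  1.66069951e-05]), 'ft_force': array([-0.21339208, -0.13001834,  0.11803341]), 'ft_torque': array([ 0.01552862, -0.05166029, -0.00395534]), 'grip_force': 0.0, 'width': 0.9990199358491322}
```

View pics/side0.png

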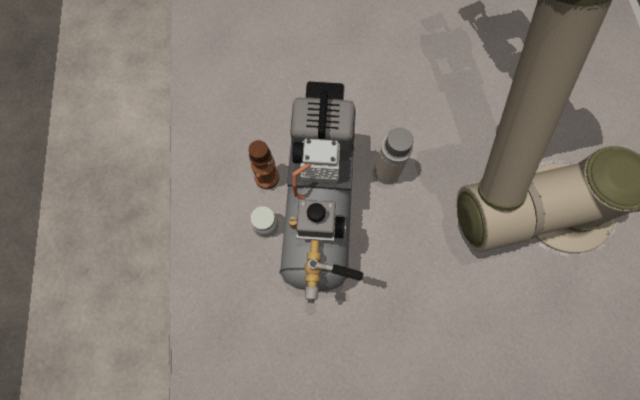

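View pics/top0.png

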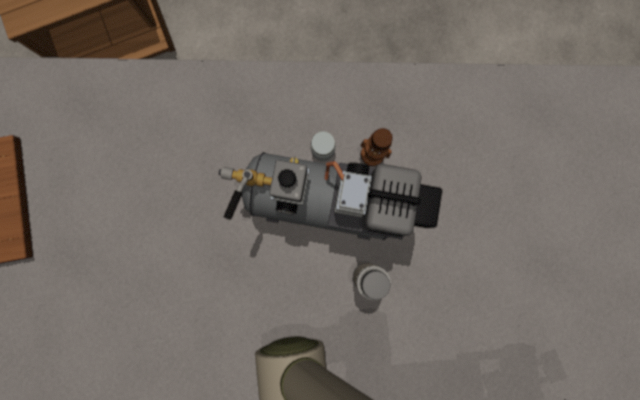

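Both views are roughly overhead. Side view: knob at about (317,212), lever pivot (313,265), grip (347,271). Top view: knob (288,178), pivot (247,176), grip (233,204). I'll enlarge crops of both.

```bash
python3 - <<'E'
import cv2,numpy as np
a=cv2.imread("pics/side0.png")[190:310,270:380]; b=cv2.imread("pics/top0.png")[130:250,210:320]
f=lambda i:cv2.resize(i,None,fx=3.6,fy=3.6,interpolation=cv2.INTER_CUBIC)
cv2.imwrite("pics/crop.png",np.hstack([f(a),f(b)]))
E
```

```text
(no output)
```

View pics/crop.png

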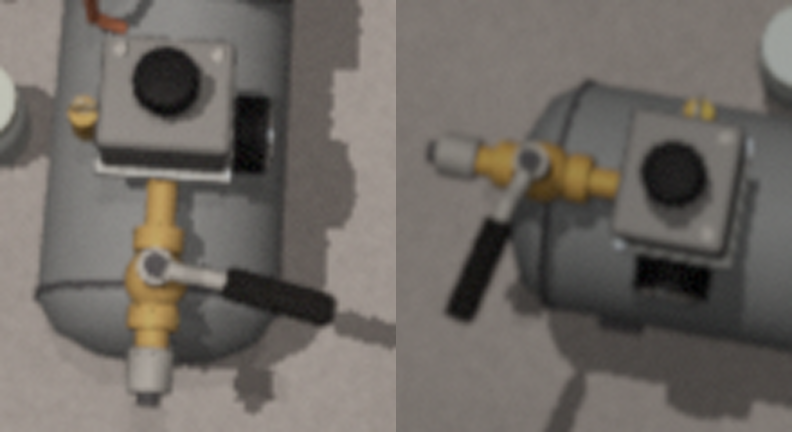

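The crops show knob top at side (316.4,211.7) / top (286.9,177.8), pivot at side (313.1,263.3) / top (247.2,174.4), and grip ends at side (332.5,268.6)-(362.5,276.1) / top (238.1,191.1)-(228,218.3).

```bash
cat >h.py <<'E'
from station import r
import numpy as np
from scipy.spatial.transform import Rotation as Ro
def bp(n,uv,z):
    c=r.calibration(n); f=200/np.tan(np.radians(c["fov_y"]/2)); R,t=np.array(c["R"]),np.array(c["t"])
    d=R.T@np.array([(uv[0]-c["cx"])/f,(uv[1]-c["cy"])/f,1]); C=-R.T@t
    return C+d*(z-C[2])/d[2]
def proj(n,X):
    c=r.calibration(n); f=200/np.tan(np.radians(c["fov_y"]/2)); p=np.array(c["R"])@X+c["t"]
    return f*p[:2]/p[2]+[c["cx"],c["cy"]]
def rel(target):
    "shift to target TCP position in current tool axes, cm"
    s=r.observe(); q=Ro.from_quat(s["tool_rot"],scalar_first=True)
    return q.inv().apply(np.array(target)-s["tool_pos"])*100
E
python3 - <<'E'
from h import *
P={"knob":((316.4,211.7),(286.9,177.8),.294),"piv":((313.1,263.3),(247.2,174.4),.250),"g0":((332.5,268.6),(238.1,191.1),.248),"g1":((362.5,276.1),(228,218.3),.248)}
o={}
for k,(a,b,z) in P.items():
    A,B=bp("side",a,z),bp("top",b,z); o[k]=(A+B)/2; print(k,A.round(4),B.round(4))
d=o["piv"]-o["knob"]; print("dist",np.hypot(*d[:2]),"yaw",np.degrees(np.arctan2(-d[0],d[1])))
g=o["g1"]-o["piv"]; print("lever ang",np.degrees(np.arctan2(g[1],g[0])))
for n,z,a,b in(("can",.19,(400,142),(376,284)),("jar",.075,(263,219),(323,144)),("fig",.172,(259,150),(382,139))): print(n,bp("side",a,z).round(3),bp("top",b,z).round(3))
s=r.observe();print(Ro.from_quat(s["tool_rot"],scalar_first=True).as_matrix().round(3))
E
```

```text
knob [0.6092 0.0389 0.294 ] [0.6071 0.0372 0.294 ]
piv [0.6227 0.1185 0.25  ] [0.6186 0.1139 0.25  ]
g0 [0.5901 0.1306 0.248 ] [0.5878 0.1298 0.248 ]
g1 [0.5398 0.1486 0.248 ] [0.5379 0.1462 0.248 ]
dist 0.07912781869111378 yaw -9.078343314618849
lever ang 159.09882092341672
can [ 0.421 -0.123  0.19 ] [ 0.419 -0.13   0.19 ]
jar [ 0.722 -0.02   0.075] [ 0.718 -0.024  0.075]
fig [ 0.712 -0.141  0.172] [ 0.708 -0.144  0.172]
[[ 0.94   0.341 -0.   ]
 [ 0.341 -0.94   0.001]
 [ 0.    -0.001 -1.   ]]
```

```bash
cat >>h.py <<'E'
yaw=np.radians(-9.); K=np.array([.608,.038]); M=np.array([[np.cos(yaw),-np.sin(yaw)],[np.sin(yaw),np.cos(yaw)]])
def W(x,y,z): return np.append(K+M@np.array([x,y-.065]),z)   # machine -> world
def turn(a=0):
    "tool rz (rad) that brings tool y to machine x axis + a"
    m=Ro.from_quat(r.observe()["tool_rot"],scalar_first=True).as_matrix()
    e=np.arctan2(m[1,1],m[0,1])-(yaw+a); return e
E
python3 -m crank '[[[0,0,-16,0,0,-0.7,0],[0,0,-16,0,0,-0.7,0],[0,0,-16,0,0,-0.7,0],[0,0,-16,0,0,-0.7,0],[0,0,-16,0,0,-0.7,0]]]' 10
python3 - <<'E'
from h import *
print(W(0,.145,0),W(-.075,.135,.4),rel(W(-.075,.135,.4)),turn())
E
```

```text
clock: 0.6
tool_pos: [0.1875, -0.5173, 0.4009]
tool_rot: [0.002, 0.864, 0.503, -0.001]
ft_force: [-0.8, 0.1, -1.2]
width: 0.566
grip_force: 0.0
[0.62051476 0.11701507 0.        ] [0.54487379 0.11887077 0.4       ] [72.96419036 -0.40520772 -0.15178654] -0.36027879167367605
```

```bash
python3 -m crank '[[[73,-0.4,0,0,0,-0.36,0],[73,-0.4,0,0,0,-0.36,0],[73,-0.4,0,0,0,-0.36,0],[73,-0.4,0,0,0,-0.36,0],[73,-0.4,0,0,0,-0.36,0]]]' 
python3 - <<'E'
from h import *
print(rel(W(-.075,.135,.4)),turn())
E
```

```text
clock: 1.1
tool_pos: [0.3116, -0.2978, 0.3985]
tool_rot: [-0.0, 0.762, 0.647, 0.0]
ft_force: [0.2, 0.4, -0.6]
width: 0.111
grip_force: 0.0
[44.91211127 16.23826222 -0.13262738] -0.006351001519795368
```

```bash
python3 -m crank '[[[45,16.2,0,0,0,0,0],[45,16.2,0,0,0,0,0],[45,16.2,0,0,0,0,0],[45,16.2,0,0,0,0,0],[45,16.2,0,0,0,0,0]]]' 
python3 - <<'E'
from h import *
print(rel(W(-.075,.135,.4)),turn())
E
```

```text
clock: 1.6
tool_pos: [0.4333, -0.0793, 0.3987]
tool_rot: [-0.0, 0.762, 0.647, -0.0]
ft_force: [1.6, 0.2, -0.6]
width: 0.009
grip_force: 0.0
[21.3696544   7.79047247 -0.13373956] -0.006032207474876039
```

```bash
python3 -m crank '[[[21.4,7.8,0,0,0,0,0],[21.4,7.8,0,0,0,0,0],[21.4,7.8,0,0,0,0,0],[21.4,7.8,0,0,0,0,0],[21.4,7.8,0,0,0,0,0]]]' 
python3 -m crank '[[[0,0,10,0,0,0,0],[0,0,10,0,0,0,0],[0,0,10,0,0,0,0],[0,0,10,0,0,0,0]]]' 
python3 - <<'E'
from h import *
import cv2
print(rel(W(-.075,.135,.233)),turn())
a=r.read_camera("side")[180:320,260:420]; b=r.read_camera("top")[120:260,180:340]
f=lambda i:cv2.resize(i,None,fx=2.5,fy=2.5,interpolation=cv2.INTER_CUBIC)
cv2.imwrite("pics/pre.png",np.hstack([f(a),f(b)]))
E
```

```text
clock: 2.1
tool_pos: [0.5454, 0.1202, 0.3978]
tool_rot: [-0.001, 0.761, 0.648, -0.0]
ft_force: [0.3, -0.2, 0.2]
width: 0.004
grip_force: 0.0
clock: 2.5
tool_pos: [0.5451, 0.117, 0.3002]
tool_rot: [0.0, 0.762, 0.647, 0.0]
ft_force: [0.2, -0.0, 1.3]
width: 0.01
grip_force: 0.0
[ 0.18239547 -0.05691403  6.72490705] -0.006109772208304859
```

View pics/pre.png

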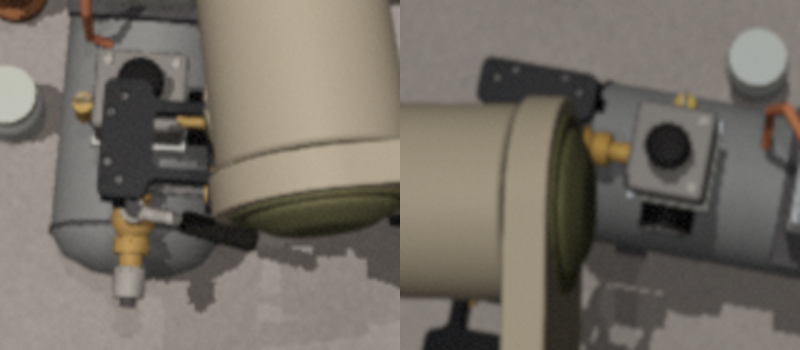

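The fingers are above the spot just on the switch side of the lever, and the body is clear of the knob. Next I'll descend and start the sweep.

```bash
python3 -m crank '[[[0,0,6.7,0,0,0,0],[0,0,6.7,0,0,0,0],[0,0,6.7,0,0,0,0]]]' && python3 -m crank '[[[1,0,0,0,0,0,0],[2,0,0,0,0,0,0],[3,0,0,0,0,0,0],[4,0,0,0,0,0,0],[4,0,0,0,0,0,0]]]'
python3 - <<'E'
from h import *
s=r.observe();print((M.T@(s["tool_pos"][:2]-K)+[0,.065]).round(4),s["ft_force"])
E
```

```text
clock: 2.9
tool_pos: [0.545, 0.1168, 0.2321]
tool_rot: [0.0, 0.762, 0.647, 0.0]
ft_force: [-0.2, 0.0, 0.7]
width: 0.009
grip_force: 0.0
clock: 3.4
tool_pos: [0.5511, 0.1583, 0.2321]
tool_rot: [-0.0, 0.762, 0.648, 0.001]
ft_force: [-0.9, 0.5, -0.7]
width: 0.007
grip_force: 0.0
[-0.075   0.1749] [-0.93487668  0.53713089 -0.70291215]
```

```bash
python3 -m crank '[[[1.5,0.2,0,0,0,0,0],[2.7,0.8,0,0,0,0,0],[3.7,2,0,0,0,0,0],[4,3.3,0,0,0,0,0],[4,4,0,0,0,0,0]]]'; python3 -m crank '[[[0,0.4,0,0,0,0,0],[0,0.8,0,0,0,0,0],[0,0.8,0,0,0,0,0]]]'
python3 - <<'E'
from h import *
import cv2
s=r.observe();print((M.T@(s["tool_pos"][:2]-K)+[0,.065]).round(4),s["ft_force"])
a=r.read_camera("side")[180:320,260:420]; b=r.read_camera("top")[120:260,180:340]
f=lambda i:cv2.resize(i,None,fx=2.5,fy=2.5,interpolation=cv2.INTER_CUBIC)
cv2.imwrite("pics/mid.png",np.hstack([f(a),f(b)]))
E
```

```text
clock: 3.9
tool_pos: [0.5972, 0.1909, 0.2314]
tool_rot: [-0.001, 0.762, 0.648, -0.0]
ft_force: [-2.3, 2.1, -0.2]
width: 0.005
grip_force: 1.5
clock: 4.2
tool_pos: [0.6051, 0.1881, 0.2317]
tool_rot: [-0.0, 0.762, 0.647, 0.0]
ft_force: [0.8, 0.6, -0.8]
width: 0.006
grip_force: 0.4
[-0.0264  0.2128] [ 0.78287828  0.61761788 -0.80897521]
```

View pics/mid.png

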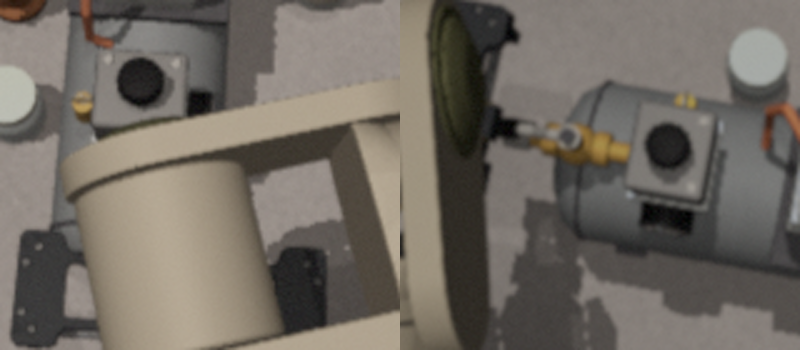

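In the right panel the lever runs from (568,135) to (505,127), almost along the pipe. No stop force yet, so I'll push gently until it meets the stop.

```bash
python3 -m crank '[[[0,0.3,0,0,0,0,0],[0,0.3,0,0,0,0,0]]]'; python3 -m crank '[[[0,0.3,0,0,0,0,0],[0,0.3,0,0,0,0,0]]]';  python3 -m crank '[[[0,0.2,0,0,0,0,0],[0,0.2,0,0,0,0,0]]]'
```

```text
clock: 4.5
tool_pos: [0.6079, 0.1877, 0.2319]
tool_rot: [-0.0, 0.762, 0.647, 0.0]
ft_force: [-2.6, 1.4, -0.9]
width: 0.009
grip_force: 1.0
clock: 4.7
tool_pos: [0.6104, 0.1876, 0.2319]
tool_rot: [-0.001, 0.762, 0.647, -0.0]
ft_force: [-5.2, 3.1, 1.6]
width: 0.003
grip_force: 3.0
clock: 4.9
tool_pos: [0.6107, 0.1876, 0.2319]
tool_rot: [-0.002, 0.762, 0.648, -0.002]
ft_force: [-15.3, 3.4, 3.3]
width: 0.005
grip_force: 7.7
```

At the stop (15 N). Backing off, then going above the knob and taking a look.

```bash
python3 -m crank '[[[0.3,-2,0,0,0,0,0],[0.3,-3,0,0,0,0,0],[0.3,-3,-5,0,0,0,20],[0.3,-3,-10,0,0,0,60],[0.3,-3,-14,0,0,0,80]]]'
python3 - <<'E'
from h import *
import cv2
a=r.read_camera("side")[180:320,260:420]; b=r.read_camera("top")[120:260,180:340]
f=lambda i:cv2.resize(i,None,fx=2.5,fy=2.5,interpolation=cv2.INTER_CUBIC)
cv2.imwrite("pics/open.png",np.hstack([f(a),f(b)]))
print(rel(W(0,.065,.36)),turn())
E
```

```text
clock: 5.4
tool_pos: [0.5837, 0.1944, 0.3751]
tool_rot: [0.001, 0.762, 0.647, 0.001]
ft_force: [-0.3, 0.8, 0.2]
width: 0.255
grip_force: 0.0
[-15.07362398   4.8305036    1.81578423] -0.006319063605531
```

View pics/open.png

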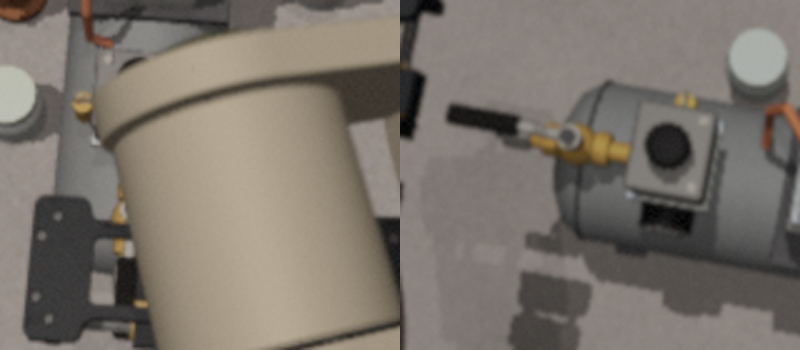

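The lever now lies over the pipe, from pivot (568,138) to tip (448,112) in the right panel, so the cock is fully open. Now over to the knob.

```bash
python3 -m crank '[[[-15.1,4.8,1,0,0,0,80],[-15.1,4.8,1,0,0,0,80],[-15.1,4.8,1,0,0,0,80],[-15.1,4.8,1,0,0,0,80],[-15.1,4.8,1,0,0,0,80]]]'
python3 - <<'E'
from h import *
import cv2
print(rel(W(0,.065,.273)),turn())
a=r.read_camera("side")[180:320,260:420]; b=r.read_camera("top")[120:260,180:340]
f=lambda i:cv2.resize(i,None,fx=2.5,fy=2.5,interpolation=cv2.INTER_CUBIC)
cv2.imwrite("pics/above.png",np.hstack([f(a),f(b)]))
E
```

```text
clock: 6.0
tool_pos: [0.6068, 0.0364, 0.3608]
tool_rot: [-0.0, 0.763, 0.646, -0.0]
ft_force: [0.1, -0.1, -0.5]
width: 0.786
grip_force: 0.0
[0.17837508 0.10315361 8.78263467] -0.008895056889788644
```

View pics/above.png

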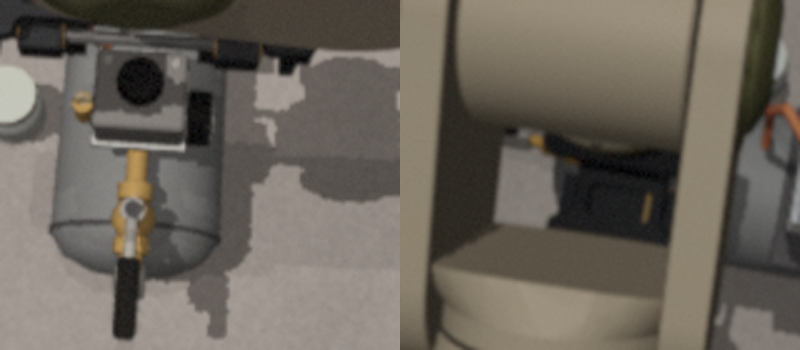

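The left panel shows the open fingers (x≈42 and 238) centred on the knob (140,80). I'll descend and grip.

```bash
python3 -m crank '[[[0.2,0.1,3,0,0,0,80],[0.2,0.1,6,0,0,0,80],[0.2,0.1,8,0,0,0,80],[0.2,0.1,8.7,0,0,0,80],[0.2,0.1,8.7,0,0,0,80]]]'; python3 -m crank '[[[0,0,0,0,0,0,20],[0,0,0,0,0,0,20],[0,0,0,0,0,0,20],[0,0,0,0,0,0,20],[0,0,0,0,0,0,20]]]' 30
```

```text
clock: 6.6
tool_pos: [0.6077, 0.0411, 0.2745]
tool_rot: [-0.0, 0.762, 0.648, -0.0]
ft_force: [-0.6, -0.3, 0.4]
width: 0.799
grip_force: 0.0
clock: 7.1
tool_pos: [0.6083, 0.0397, 0.2751]
tool_rot: [0.001, 0.762, 0.647, 0.001]
ft_force: [17.0, -2.0, -1.1]
width: 0.37
grip_force: 8.8
```

```bash
python3 -m crank '[[[0,0.1,0,0,0,0,20],[0,0.2,0,0,0,0,20],[0,0.2,0,0,0,0,20]]]' 30
```

```text
clock: 7.4
tool_pos: [0.6091, 0.0395, 0.2751]
tool_rot: [-0.001, 0.762, 0.647, -0.001]
ft_force: [-5.4, -0.1, 3.6]
width: 0.354
grip_force: 30.0
```

```bash
python3 -m crank '[[[0,0,-0.3,0,0,0,20],[0,0,-0.6,0,0,0,20],[0,0,-0.9,0,0,0,20],[0,0,-1.2,0,0,0,20],[0,0,-1.2,0,0,0,20]]]' 40
```

```text
clock: 7.9
tool_pos: [0.6091, 0.0395, 0.2872]
tool_rot: [-0.001, 0.762, 0.647, -0.001]
ft_force: [-6.8, 0.4, -1.0]
width: 0.351
grip_force: 40.0
```

```bash
python3 -m crank '[[[0,0,-0.2,0,0,0,20],[0,0,-0.2,0,0,0,20]]]'
```

```text
clock: 8.1
tool_pos: [0.6091, 0.0395, 0.2874]
tool_rot: [-0.002, 0.762, 0.647, -0.001]
ft_force: [-5.4, -0.3, -12.3]
width: 0.355
grip_force: 40.0
```

It's against its upper stop after 12 mm. Releasing and rising straight up.

```bash
python3 -m crank '[[[0,0,0.1,0,0,0,20],[0,0,0.1,0,0,0,90],[0,0,0.1,0,0,0,90],[0,0,0.1,0,0,0,90],[0,0,0.1,0,0,0,90]]]'; python3 -m crank '[[[0,0,-3,0,0,0,90],[0,0,-6,0,0,0,90],[0,0,-6,0,0,0,0],[0,0,-6,0,0,0,0],[0,0,-6,0,0,0,0]]]' 10
python3 - <<'E'
from h import *
import cv2
a=r.read_camera("side")
cv2.imwrite("pics/on.png",cv2.resize(a[180:320,240:400],None,fx=4,fy=4,interpolation=cv2.INTER_CUBIC))
for z in(.296,.308): print(proj("side",W(0,.065,z)))
print(rel(W(0,.065,.35)))
E
```

```text
clock: 8.6
tool_pos: [0.6102, 0.0394, 0.2885]
tool_rot: [0.001, 0.762, 0.647, 0.001]
ft_force: [0.1, 0.2, -0.8]
width: 0.69
grip_force: 0.0
clock: 9.1
tool_pos: [0.6097, 0.0395, 0.3466]
tool_rot: [-0.001, 0.762, 0.647, -0.001]
ft_force: [0.8, 0.1, -0.8]
width: 0.649
grip_force: 0.0
[317.07345291 210.80649572]
[317.07821186 208.77387975]
[-0.17155576 -0.14030033 -0.34318137]
```

View pics/on.png

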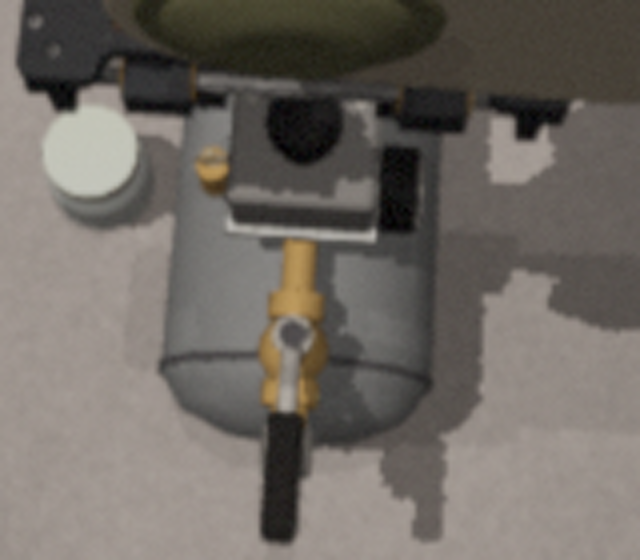

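The lever is still open at (290,335)→(280,540) and the knob (305,128) is free below the fingers. The pull met a hard stop at 12 mm, so it is on. Waiting about 3 s with the fingers shut.

```bash
python3 -m crank '[[[-0.1,-0.1,0,0,0,0,0],[-0.1,-0.1,0,0,0,0,0],[-0.1,-0.1,0,0,0,0,0],[-0.1,-0.1,0,0,0,0,0],[-0.1,-0.1,0,0,0,0,0]]]' >/dev/null
for i in 1 2 3 4 5; do python3 -m crank '[[[0,0,0,0,0,0,0],[0,0,0,0,0,0,0],[0,0,0,0,0,0,0],[0,0,0,0,0,0,0],[0,0,0,0,0,0,0]]]'|grep -E 'clock|width|pos'|tail -3; done
```

```text
clock: 10.15
tool_pos: [0.6087, 0.0387, 0.3478]
width: 0.009
clock: 10.65
tool_pos: [0.6087, 0.0386, 0.3478]
width: 0.003
clock: 11.15
tool_pos: [0.6087, 0.0386, 0.3478]
width: -0.003
clock: 11.65
tool_pos: [0.6087, 0.0386, 0.3478]
width: 0.004
clock: 12.15
tool_pos: [0.6087, 0.0386, 0.3477]
width: 0.008
```

```bash
python3 -m crank '[[[0,0,2,0,0,0,0],[0,0,3,0,0,0,0],[0,0,3.4,0,0,0,0],[0,0,3.4,0,0,0,0]]]'; python3 -m crank '[[[0,0,0.4,0,0,0,0],[0,0,0.8,0,0,0,0],[0,0,0.8,0,0,0,0]]]'
```

```text
clock: 12.55
tool_pos: [0.6086, 0.0386, 0.3135]
tool_rot: [-0.0, 0.762, 0.647, -0.0]
ft_force: [-0.0, -1.0, -0.1]
width: 0.002
grip_force: 0.0
clock: 12.85
tool_pos: [0.6089, 0.0386, 0.3064]
tool_rot: [0.001, 0.762, 0.647, 0.001]
ft_force: [-0.2, 0.2, 3.8]
width: 0.003
grip_force: 1.9
```

Contact at 0.306 to 0.308 confirms that the knob was out. Pushing it home.

```bash
python3 -m crank '[[[0,0,0.3,0,0,0,0],[0,0,0.6,0,0,0,0],[0,0,0.9,0,0,0,0],[0,0,1.05,0,0,0,0],[0,0,1.05,0,0,0,0]]]'; python3 -m crank '[[[0,0,0.15,0,0,0,0],[0,0,0.15,0,0,0,0],[0,0,0.15,0,0,0,0]]]'
```

```text
clock: 13.35
tool_pos: [0.6086, 0.0387, 0.2964]
tool_rot: [0.001, 0.762, 0.647, 0.001]
ft_force: [-2.5, 0.5, 8.4]
width: 0.004
grip_force: 4.1
clock: 13.65
tool_pos: [0.6086, 0.0387, 0.2963]
tool_rot: [0.001, 0.762, 0.647, 0.001]
ft_force: [-4.4, 1.0, 15.2]
width: 0.007
grip_force: 7.7
```

Bottomed at 0.296 with 15 N. Retreating upward.

```bash
python3 -m crank '[[[0,0,-3,0,0,0,0],[0,0,-7,0,0,0,0],[0,0,-11,0,0,0,0],[0,0,-11,0,0,0,0],[0,0,-11,0,0,0,0]]]'
python3 - <<'E'
from h import *
import cv2
a=r.read_camera("side")[80:320,200:440]
b=r.read_camera("top")[80:320,200:440]
cv2.imwrite("pics/end.png",cv2.resize(np.hstack([a,b]),(800,400)))
E
```

```text
clock: 14.15
tool_pos: [0.6088, 0.0386, 0.4034]
tool_rot: [0.0, 0.762, 0.647, 0.0]
ft_force: [1.1, 0.6, -0.1]
width: 0.007
grip_force: 0.0
```

View pics/end.png

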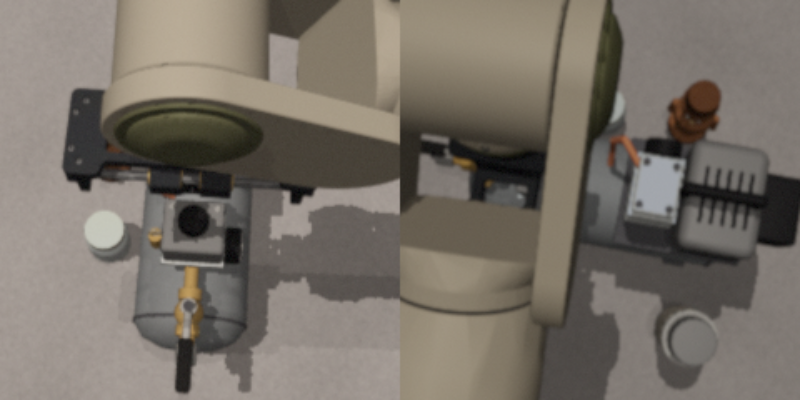

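The lever is still open (187,305→183,385). The knob (193,220) is down, and the can, jar and figure stand where they were. Handing in.

```bash
python3 -c "
from station import r
print(r.close_job())"
```

```text
the job is handed in; nothing more can be done
None
```

The job is handed in, though the judge returned no verdict: cock swung open to its stop and left open, knob pulled on and left untouched for about 3.5 s, then pushed fully home, with the can, jar and figure showing no movement in the last pictures.

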